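Check a meter cover for bow with a straightedge

TASK

Show whether the closed meter housing's grey cover is bowed: pick up the aluminium straightedge, which has a black grip, lay it lengthwise along the middle of the cover, centred, and let go once it lies there. Then press down on its yellow end with the fingertips for about half a second, and after that on its red end likewise, so that any rocking shows. Leave the straightedge lying there, still centred along the cover, and do not shove the open meter about.

Things in the scene. Friction and masses are not known exactly. Their poses are not given: they have to be found in the camera images.
- straightedge: Aluminium bar, 200 mm long (x), 26 wide (y), 8 thick, with a black upright grip block in the middle, 60 long (x), 18 wide (y), from 8 to 42 mm above the underside. The last 30 mm of its ends are yellow (at -x) and red (at +x): press there, about 80 mm from the centre. About 0.2 kg, loose, lying flat on the bench. Origin: centre of the underside; z up.
- cover: Closed white meter housing with a plain grey cover, 220 mm long (x), 150 wide (y), four dark corner screws; clamped to the bench, immovable. The cover is rigid and bowed: from a crest across its middle (along y), 56 mm above the bench, it slopes to 52.5 at both short ends, so a straightedge along x rocks 2 degrees each way. Origin: centre of the footprint, on the bench. Either end may go to +x.
- open_meter: Bystander: an open white meter housing, 180 x 130 x 42 mm, with a green circuit board and a display inside; loose, about 0.9 kg. Not to be tested or pushed about. Origin: centre of the underside.
Not all that is in view belongs to the job. Of the things that look like the straightedge, the middle-sized one is meant.

How it is judged:
By the outcome, as a careful person would: the job done as asked, in the order asked, and still so for the second after the job is handed in, with the robot touching nothing.
It also fails if it takes over 51 s, if anything falls off the work surface, if the arm or the gripper's body presses on something with over 40 N, if the wrist force passes 120 N, or if a joint passes its speed limit or range.

ROBOT

A 7-joint arm with a two-finger parallel gripper is mounted at the origin on the work surface. World frame = base frame: x ahead of the robot, y to its left, z up, the work surface at z = 0. Lengths are in m, angles in degrees, forces in N, time in s.
With the tool pointing down it reaches from about 0.35 to 0.9 m from the base axis. Payload 19.9 kg.
Tool frame: the origin (TCP) lies where the fingers leave the gripper's body, on its centre line; the fingertips stand tip_reach ahead of it and the grasp point (between the pads) lies 78 mm ahead of it (tip_reach is the distance from the TCP to the fingertips, in m); z points along the fingers, y is the line along which they close (so a half turn about z gives the same grasp; the last joint's range is limited). The gripper opens to 94 mm and grips with 3 to 60 N. Pads are 16 mm wide; open, the fingers measure 119 mm over their backs; the gripper's body (75 mm by 177 mm) begins 78 mm behind the grasp point.
Start: joints at [-75.086, 23.915, -0.59, 92.452, 0.269, 63.638, -3.037], TCP at [0.186, 0.597, 0.303] pointing down, gripper open.
Joint ranges: [-161.28, 161.28], [-22.2, 115.67], [-73.04, 71.86], [3.21, 147.25], [-68.34, 248.33], [10.77, 114.83], [-161.83, 161.83]. Speed limits (degrees/s): [108.29, 108.29, 136.94, 136.94, 172.46, 172.46, 172.46].

INTERFACE

Orientations are given as [roll, pitch, yaw] about the fixed x, y, z axes, in that order (R = Rz(yaw) Ry(pitch) Rx(roll)).
In Python, from station import sense, capture, sign_off, silhouettes, landmark_of, tip_reach gives the robot as it stands. The module is installed in compiled form; this text tells all that it offers.
- The arm moves only by the tool servo_tool, never from a script. Its argument "commands" is a list of rows, each a list of 7 numbers: the shift along the world's x, y, z in m, then the turn, a rotation vector about the world's x, y, z in degrees, then the gripper's target within -1 to 1 (fully open at 1, half-way at 0, shut at -1). In form: [[x, y, z, ax, ay, az, gripper], ...]. A call has 1 to 10 rows; each row is the pose to reach, as a shift and turn from the pose commanded when the call began; what a row does not reach only later rows make up. A row lasts 1/12 s, in which the tool goes at most 41.7 mm and 7.16 degrees, less where a joint would pass 70% of its speed; a pose out of reach is approached as far as the arm can. A call with a gripper value outside its range is refused whole. The fingers move at their own pace and stop on an object; "newtons" is the grip in N (left out, the last holds). Time passes only in rows, so rows that repeat a pose let the fingers close. It gives the time, the measured TCP pose, the force, the opening and the grip force at its end, in the units of the state.
- sense(): the state, without advancing time (a new reading comes with each control period).
- capture(name): name is "scene" or "top" or "wrist"; returns a dict with "frame" (480x640x3 uint8, red, green, blue), "camera_matrix" (3x3 intrinsics, pixels), "dist_coeffs" ([k1, k2, p1, p2, k3] as OpenCV has them; the pictures are not rectified), "position" and "orientation" of the camera in the world. Camera axes: x right, y down, z forward; pixel columns grow to the right and rows downward; lengths in m; the calibration is good to about 2 mm. A picture is of the moment at which its call begins. There is no depth.
- sign_off(): hands the job in; it is judged then, once.
Trained networks look in a picture, given as the dict that the camera call returned (one of the last four; its "shot" number tells which), for a name from the list of things; names that differ only in an ending like _2 or _b are one class to them, and where a whole thing is asked for, a point or a joint stands for the part that bears it (a point fixed in the world has none). Each returns a list of dicts, best first, with "score" (0 to 1); they miss things now and then, are a little off and sometimes report something else, mostly with a low value. They report only what shows in the picture. A call takes as long as a camera call. They do not tell look-alikes from the thing itself.
- silhouettes(picture, thing): "mask" (480x640 bool, what is visible of it) and "bbox" ([left, top, width, height] in pixels, round what is visible of it).
- landmark_of(picture, thing): "position" ([row, column] in pixels: a listed point, or the origin of a listed thing).
The state is a dict: "time": time; "joint_pos": joint angles; "joint_velocities": joint speeds; "joint_efforts": joint torques, N m; "tcp_pos": TCP position; "tool_rot": TCP orientation; "contact_force": force on the tool from outside, world axes, zero at the start; "torque": the same for the moment, N m; "gripper_width": finger opening in m; "gripper_force": force on a finger pad.
Only numpy, scipy, OpenCV 4.12 (cv2) and the standard library are available. Lean on these libraries where they do the work, as an engineer would, in place of code of your own. Each camera call takes 0.05 s, during which the arm holds its last target. There are 200 camera calls.

## Working session

There is one attempt and no reset: what is moved stays moved. The work goes in short steps, Python scripts to look and compute and a tool call to move; the robot and the scene stay as the last step left them, time stands still between calls to the robot, and variables do not carry over. Pictures are saved under pics/ and viewed, at most 13 in all, crops included, and the job is handed in when it is done.

Besides the shell and the picture viewer there is one more tool, called after "Call:" as name(argument=value, ...) on one line, values as JSON. servo_tool: Moves the arm, as the interface text tells. Its arguments: {"type":"object","properties":{"commands":{"type":"array"},"newtons":{"type":"number"}},"required":["commands"]}

```bash
mkdir -p pics; cat > h.py <<'E'
import numpy as np, cv2
from station import sense, capture, sign_off, silhouettes, landmark_of, tip_reach
from scipy.spatial.transform import Rotation as R
def rot(o):
    o=np.array(o,float)
    if o.shape==(3,3): return o
    if o.size==3: return R.from_euler('xyz',o,degrees=True).as_matrix()
    return R.from_quat(o).as_matrix()
def ray(p,uv,z):
    u=cv2.undistortPoints(np.array(uv,float).reshape(-1,1,2),np.array(p['camera_matrix']),np.array(p['dist_coeffs'])).reshape(-1,2)
    d=np.c_[u,np.ones(len(u))]@rot(p['orientation']).T; c=np.array(p['position'])
    return c+d*((np.array(z)-c[2])/d[:,2])[:,None]
def save(p,n): cv2.imwrite(f'pics/{n}.png',p['frame'][:,:,::-1])
E
python3 - <<'E'
from h import *
print(tip_reach, sense())
for n in ['top','scene']:
    p=capture(n); save(p,n+'0'); print(n,p['position'],p['orientation'])
    for t in ['straightedge','cover','open_meter']:
        for s in silhouettes(p,t):
            m=s['mask'].astype(np.uint8); ys,xs=np.nonzero(m); r=cv2.minAreaRect(np.c_[xs,ys].astype(np.float32))
            print(t,round(s['score'],2),s['bbox'],np.round(ray(p,cv2.boxPoints(r),0.008 if t=='straightedge' else .05)[:,:2],3).tolist())
        for s in landmark_of(p,t): print(' lm',t,round(s['score'],2),s['position'],ray(p,[s['position'][::-1]],0)[0].round(3))
E
```

```text
0.0972 {'time': 0.0, 'joint_pos': array([-75.0859343 ,  23.94796672,  -0.59113735,  92.48537714,
         0.26926958,  63.64008941,  -3.03766104]), 'joint_velocities': array([ 0.04642399,  0.06371723,  0.01266534, -0.06002501,  0.04680291,
        0.02490162, -0.05755558]), 'joint_efforts': array([ 4.12077388e-04, -8.51286006e+01,  6.38646204e-01, -4.25989723e+01,
       -4.88875690e-02,  1.87611615e-02,  1.62979968e-04]), 'tcp_pos': array([0.18569116, 0.59649693, 0.30202703]), 'tool_rot': array([-1.79928111e+02,  4.99435439e-03,  1.62708390e+02]), 'contact_force': array([ 0.36466861, -0.50773101,  0.97940297]), 'torque': array([-0.00396321,  0.0946559 , -0.02971829]), 'gripper_force': 0.0, 'gripper_width': 0.09372343153815378}
top [ 0.30076267 -0.06183077  0.88239417] [-171.43904755    1.5229921   -91.52821657]
straightedge 0.91 [473.5, 265.8, 74.2, 126.8] [[0.367, -0.316], [0.387, -0.361], [0.143, -0.462], [0.125, -0.419]]
straightedge 0.76 [313.2, 128.3, 17.4, 97.4] [[0.667, -0.009], [0.667, -0.038], [0.464, -0.04], [0.464, -0.011]]
straightedge 0.72 [247.5, 238.6, 54.9, 51.4] [[0
[... 782 characters left out ...]
4.0, 55.7, 48.0] [[0.379, -0.391], [0.105, -0.528], [0.127, -0.423], [0.388, -0.303]]
straightedge 0.79 [233.8, 252.4, 81.4, 43.6] [[0.664, -0.062], [0.453, -0.075], [0.471, -0.011], [0.674, -0.003]]
 lm straightedge 0.89 [275.9, 273.4] [ 0.576 -0.026  0.   ]
 lm straightedge 0.81 [268.8, 365.2] [0.393 0.071 0.   ]
 lm straightedge 0.75 [157.4, 303.1] [ 0.247 -0.399  0.   ]
cover 0.67 [311.1, 291.1, 143.9, 112.7] [[0.645, 0.186], [0.346, 0.203], [0.428, 0.387], [0.686, 0.354]]
 lm cover 0.95 [354.1, 381.9] [0.517 0.278 0.   ]
open_meter 0.59 [207.2, 183.1, 80.8, 52.7] [[0.588, -0.343], [0.397, -0.282], [0.482, -0.111], [0.653, -0.17]]
 lm open_meter 0.74 [212.8, 247.0] [ 0.512 -0.259  0.   ]
```

View pics/top0.png

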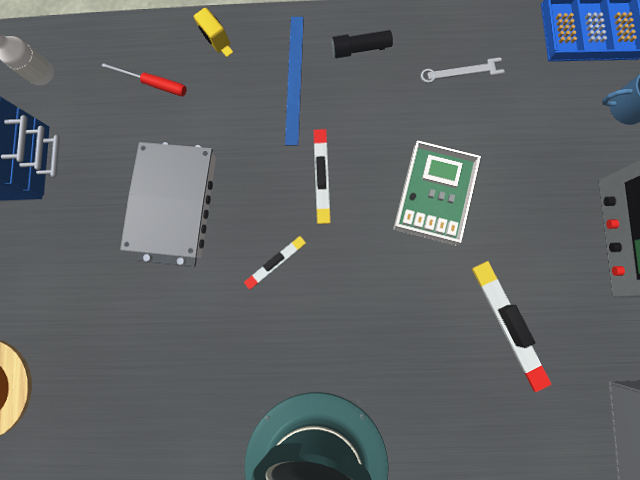

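View pics/scene0.png

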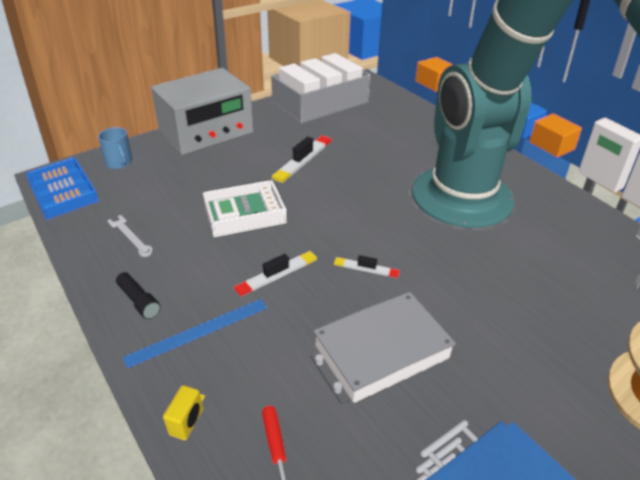

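The middle-sized straightedge is the one at (320,177) in the top view, with red pointing away from the robot and yellow toward it. The cover is at (167,203). I'll move over the cover first so I can look with the wrist camera.

Call:
servo_tool(commands=[[0.02,-0.02,0.01,0,0,2,1],[0.05,-0.05,0.03,0,0,4,1],[0.08,-0.08,0.05,0,0,6,1],[0.11,-0.11,0.07,0,0,8,1],[0.14,-0.14,0.08,0,0,10,1],[0.17,-0.17,0.08,0,0,12,1],[0.2,-0.2,0.08,0,0,14,1],[0.22,-0.23,0.08,0,0,16,1],[0.24,-0.26,0.08,0,0,18,1],[0.25,-0.28,0.08,0,0,18,1]])

```text
time: 1.53
tcp_pos: [0.4379, 0.3134, 0.3829]
tool_rot: [-180.0, 0.0, -179.3]
contact_force: [0.1, 0.0, 0.6]
gripper_width: 0.0938
gripper_force: 0.0
```

```bash
cat > m.py <<'E'
from h import *
def comp(mask,p,z,near=None):
    n,l,st,c=cv2.connectedComponentsWithStats(mask.astype(np.uint8))
    return [(st[i,4],c[i],ray(p,[c[i]],z)[0].round(4)) for i in range(1,n) if st[i,4]>25]
def bar(p,z=0.008):
    h=cv2.cvtColor(p['frame'],cv2.COLOR_RGB2HSV).astype(int); H,S,V=h[...,0],h[...,1],h[...,2]
    for n,m in [('red',((H<8)|(H>172))&(S>150)&(V>110)),('yel',(H>20)&(H<32)&(S>150)&(V>110))]:
        for a,c,w in comp(m,p,z): print(n,a,c.round(1),w)
def cover(p):
    for s in silhouettes(p,'cover')[:1]:
        g=s['mask']; f=p['frame'].astype(int); print('score',s['score'])
        h=cv2.cvtColor(p['frame'],cv2.COLOR_RGB2HSV)
        med=np.median(f[g],axis=0); m=(g&(np.abs(f-med).max(2)<22)).astype(np.uint8)
        m=cv2.morphologyEx(m,cv2.MORPH_CLOSE,np.ones((9,9))); m=cv2.morphologyEx(m,cv2.MORPH_OPEN,np.ones((7,7)))
        cs=max(cv2.findContours(m,0,1)[0],key=cv2.contourArea)
        w=ray(p,cs.reshape(-1,2),0.0542)[:,:2]
        r=cv2.minAreaRect((w*1000).astype(np.float32)); print('rect',r, med)
        cv2.drawContours(p['frame'],[cs],-1,(255,0,255),1)
E
python3 - <<'E'
from m import *
s=sense(); print(s['time'],s['tcp_pos'],s['tool_rot'])
for n in ['top','wrist']:
    p=capture(n); print(n,p['position'],p['orientation']); bar(p); cover(p); save(p,n+'1')
E
```

```text
1.5333 [0.437911   0.31339811 0.38285003] [-1.79982576e+02  4.53083914e-02 -1.79319857e+02]
top [ 0.30076267 -0.06183077  0.88239417] [-171.43904755    1.5229921   -91.52821657]
red 491 [161.8  83.4] [0.7865 0.3186 0.008 ]
red 160 [319.6 135.6] [ 0.6525 -0.022   0.008 ]
red 97 [612.  223.7] [ 0.4472 -0.6086  0.008 ]
red 109 [617.9 270.2] [ 0.3529 -0.609   0.008 ]
red 96 [250.3 282.2] [0.3511 0.1232 0.008 ]
red 399 [537.7 378.7] [ 0.15   -0.4297  0.008 ]
yel 530 [208.3  23.6] [0.925  0.2196 0.008 ]
yel 79 [226.5  50.3] [0.8575 0.1774 0.008 ]
yel 187 [322.9 215.7] [ 0.4815 -0.0249  0.008 ]
yel 91 [298.5 242.4] [0.4283 0.0256 0.008 ]
yel 351 [484.  273.2] [ 0.3555 -0.3411  0.008 ]
score 0.76
rect ((512.8443603515625, 282.75860595703125), (150.263671875, 231.53573608398438), 82.76219940185547) [156. 158. 162.]
wrist [0.36973394 0.31120512 0.46545494] [1.66063801e+02 1.34575643e-01 9.02933147e+01]
red 301 [168.8 131.7] [0.3519 0.1236 0.008 ]
red 424 [304.2 418.1] [0.7729 0.2905 0.008 ]
yel 241 [100.2 193.8] [0.4296 0.0256 0.008 ]
yel 495 [ 69.2 232.4] [ 0.4818 -0.0249  0.008 ]
score 0.7
rect ((508.1639404296875, 281.01519775390625), (150.43319702148438, 230.84054565429688), 82.98875427246094) [208. 204. 212.]
```

View pics/wrist1.png

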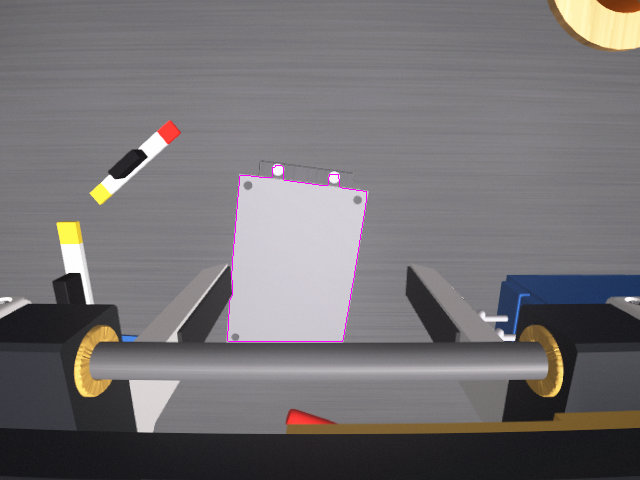

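Call:
servo_tool(commands=[[0.01,-0.03,0,0,0,0,1],[0.025,-0.07,0,0,0,0,1],[0.04,-0.11,-0.01,0,0,0,1],[0.055,-0.15,-0.02,0,0,0,1],[0.07,-0.19,-0.04,0,0,0,1],[0.085,-0.225,-0.06,0,0,0,1],[0.1,-0.26,-0.08,0,0,0,1],[0.115,-0.295,-0.1,0,0,0,1],[0.126,-0.325,-0.12,0,0,0,1],[0.131,-0.34,-0.13,0,0,0,1]])

```text
time: 2.57
tcp_pos: [0.5673, -0.0248, 0.2509]
tool_rot: [-180.0, -0.0, -179.3]
contact_force: [-0.2, 0.6, 0.1]
gripper_width: 0.094
gripper_force: 0.0
```

```bash
python3 - <<'E'
from m import *
s=sense(); print(s['time'],s['tcp_pos'],s['tool_rot'])
p=capture('wrist'); bar(p); save(p,'wrist2'); print(p['position'])
p=capture('top'); cover(p); save(p,'top2'); cv2.imwrite('pics/top2c.png',cv2.resize(p['frame'][120:290,100:240,::-1],None,fx=3.5,fy=3.5,interpolation=cv2.INTER_CUBIC))
E
```

```text
2.5667 [ 0.5672734  -0.02478785  0.2509199 ] [-1.79966104e+02 -3.81704012e-02 -1.79276366e+02]
red 704 [319.5 307.1] [ 0.6526 -0.0239  0.008 ]
yel 627 [379.3  65.4] [0.43  0.024 0.008]
yel 35 [56.3 93.1] [ 0.4534 -0.2578  0.008 ]
yel 70 [ 82.3 100.1] [ 0.4594 -0.2349  0.008 ]
yel 86 [108.6 108.1] [ 0.4663 -0.2119  0.008 ]
yel 1025 [318.8 127.8] [ 0.4819 -0.0267  0.008 ]
yel 53 [558.5 383.7] [0.7402 0.2343 0.008 ]
yel 27 [ 83.7 392.8] [ 0.7588 -0.2786  0.008 ]
[ 0.49863974 -0.02617299  0.33351097]
```

View pics/wrist2.png

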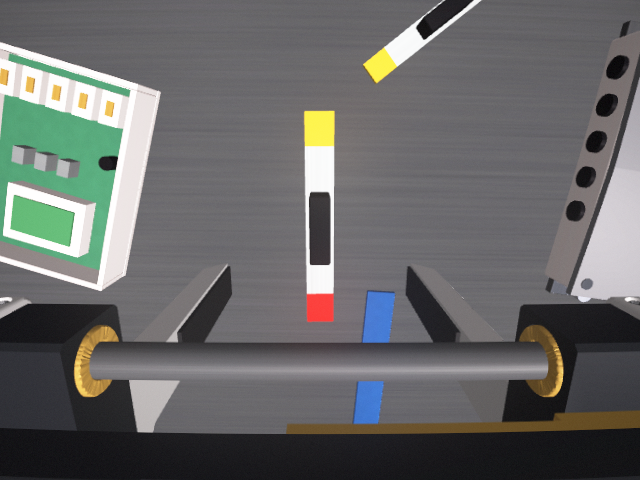

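View pics/top2c.png

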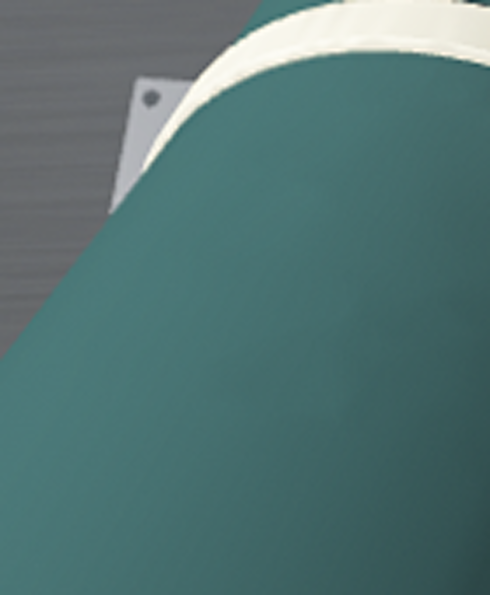

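The bar sits exactly between the fingers. I'll lower and grip it.

Call:
servo_tool(commands=[[0,0,-0.03,0,0,0,1],[0,0,-0.06,0,0,0,1],[0,0,-0.09,0,0,0,1],[0,0,-0.115,0,0,0,1],[0,0,-0.13,0,0,0,1],[0,0,-0.14,0,0,0,1],[0,0,-0.14,0,0,0,1],[0,0,-0.14,0,0,0,-1],[0,0,-0.14,0,0,0,-1],[0,0,-0.14,0,0,0,-1]], newtons=30)

```text
time: 3.55
tcp_pos: [0.5674, -0.0229, 0.1139]
tool_rot: [180.0, 0.1, -179.3]
contact_force: [-0.0, 0.1, -0.0]
gripper_width: 0.0774
gripper_force: 0.0
```

```bash
python3 - <<'E'
from m import *
p={}
import cv2
# reuse saved pictures with calibration
q=capture('wrist'); K,D=q['camera_matrix'],q['dist_coeffs']
w=dict(camera_matrix=K,dist_coeffs=D,position=[0.36973394,0.31120512,0.46545494],orientation=[166.063801,0.134575643,90.2933147])
t=capture('top')
print('wrist corners',ray(w,[(240,175),(367,191)],.0525).round(4).tolist(), 'sides@z54.5',ray(w,[(229,330),(345,330)],[.0558,.0558]).round(4).tolist())
print('screws',ray(w,[(248,185),(357.5,200),(235.5,337)],.053).round(4).tolist())
im=cv2.imread('pics/top0.png')
cv2.imwrite('pics/crop.png',cv2.resize(im[130:280,110:230],None,fx=4,fy=4,interpolation=cv2.INTER_CUBIC))
print('top',ray(t,[(139,143),(213,149),(121,249)],.0525).round(4).tolist())
print(sense()['gripper_width'],sense()['tcp_pos'])
E
```

```text
wrist corners [[0.4018, 0.2203, 0.0525], [0.4195, 0.3669, 0.0525]] sides@z54.5 [[0.5971, 0.1974, 0.0558], [0.5959, 0.3453, 0.0558]]
screws [[0.4132, 0.2292, 0.053], [0.43, 0.3562, 0.053], [0.6086, 0.2045, 0.053]]
top [[0.6342, 0.3411, 0.0525], [0.6151, 0.1893, 0.0525], [0.4194, 0.3677, 0.0525]]
0.06967724034452652 [ 0.56714777 -0.02310473  0.11353855]
```

View pics/crop.png

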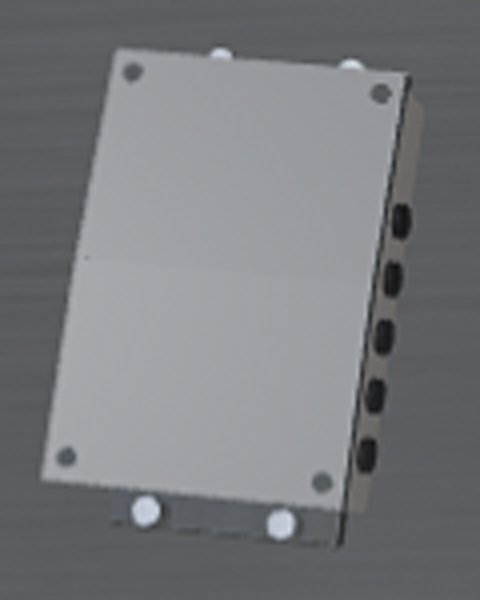

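Call:
servo_tool(commands=[[0,0,0,0,0,0,-1],[0,0,0,0,0,0,-1],[0,0,0,0,0,0,-1],[0,0,0,0,0,0,-1],[0,0,0,0,0,0,-1],[0,0,0,0,0,0,-1],[0,0,0,0,0,0,-1]])

```text
time: 4.23
tcp_pos: [0.5667, -0.0232, 0.1126]
tool_rot: [-180.0, -0.0, -179.3]
contact_force: [0.6, 0.2, -0.1]
gripper_width: 0.0227
gripper_force: 0.0
```

```bash
python3 - <<'E'
from m import *
t=capture('top')
c=ray(t,[(139.25,142.25),(212,149),(195,257.5),(120.5,250)],.0525)[:,:2];print(c.round(4).tolist(),c.mean(0).round(4))
d=c[0]-c[3]+c[1]-c[2];print(np.degrees(np.arctan2(d[1],d[0])),np.linalg.norm(d)/2)
s=sense();print(s['gripper_width'],s['gripper_force'],s['tcp_pos'],s['tool_rot'])
E
```

```text
[[0.6358, 0.3407], [0.6152, 0.1913], [0.3986, 0.2209], [0.4174, 0.3687]] [0.5168 0.2804]
-7.540314191720339 0.21936980546470664
0.018829988122505366 0.2701439894735813 [ 0.56676537 -0.02329072  0.11260566] [-1.79992817e+02  1.11308109e-03 -1.79290638e+02]
```

Call:
servo_tool(commands=[[0,0,0,0,0,0,-1],[0,0,0,0,0,0,-1],[0,0,0.01,0,0,0,-1],[0,0,0.03,0,0,0,-1],[0,0,0.055,0,0,0,-1],[0,0,0.085,0,0,0,-1],[0,0.01,0.11,0,0,0,-1],[0,0.03,0.12,0,0,0,-1],[-0.005,0.05,0.12,0,0,-1,-1],[-0.01,0.07,0.12,0,0,-1,-1]])

```text
time: 5.12
tcp_pos: [0.5568, 0.0475, 0.2342]
tool_rot: [180.0, 0.1, 179.6]
contact_force: [-1.1, 0.5, -1.5]
gripper_width: 0.0179
gripper_force: 30.0
```

Call:
servo_tool(commands=[[-0.005,0.025,0,0,0,-1,-1],[-0.01,0.055,0,0,0,-2,-1],[-0.015,0.085,0,0,0,-3,-1],[-0.02,0.115,0,0,0,-4,-1],[-0.025,0.145,0,0,0,-5,-1],[-0.03,0.175,0,0,0,-6,-1],[-0.035,0.2,0,0,0,-7,-1],[-0.04,0.22,0,0,0,-7,-1],[-0.04,0.233,0,0,0,-7,-1],[-0.04,0.233,0,0,0,-7,-1]])

```text
time: 5.95
tcp_pos: [0.5162, 0.2825, 0.233]
tool_rot: [180.0, -0.0, 172.9]
contact_force: [0.2, 0.5, -2.9]
gripper_width: 0.018
gripper_force: 30.0
```

```bash
python3 - <<'E'
from m import *
s=sense();print(s['gripper_width'],s['gripper_force'],s['tcp_pos'],s['tool_rot'],s['contact_force'])
zb=s['tcp_pos'][2]-.1126+.008
p=capture('wrist'); bar(p,zb); save(p,'wrist3')
E
```

```text
0.017985573256042286 29.996286034584045 [0.51617501 0.28247304 0.2330124 ] [ 1.79956654e+02 -2.11955566e-03  1.72908536e+02] [ 0.24281407  0.51996139 -2.88292703]
red 780 [100.   54.9] [0.3903 0.1893 0.1284]
red 1602 [318.4 404.4] [0.6012 0.2712 0.1284]
yel 2057 [316.  103.8] [0.427  0.2917 0.1284]
yel 586 [ 16.5 167.1] [0.4373 0.13   0.1284]
```

View pics/wrist3.png

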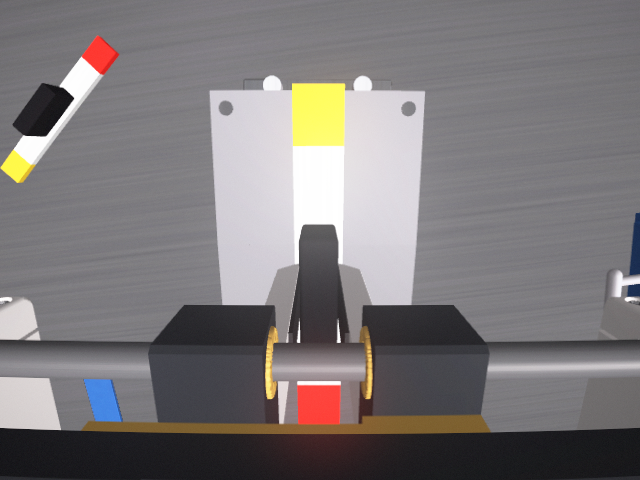

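```bash
python3 - <<'E'
from m import *
p=capture('wrist')
for z in(.1284,.133): print(ray(p,[(318.5,84),(318.5,146),(318.5,386)],z)[:,:2].round(4).tolist())
e=ray(p,[(210.5,92),(425,92)],.0525);s=ray(p,[(222.5,300),(412.5,300)],.0558)
print(e.round(4).tolist(),s.round(4).tolist())
d=e[1]-e[0];a=np.array([d[1],-d[0]])/np.hypot(*d[:2]);print(np.linalg.norm(d),e.mean(0)[:2]+.11*a,np.degrees(np.arctan2(a[1],a[0])))
print(ray(p,[(226,108),(408.5,108.5)],.053).round(4).tolist(),sense()['tcp_pos'])
E
```

```text
[[0.4185, 0.2921], [0.4481, 0.2884], [0.5884, 0.2706]]
[[0.4192, 0.292], [0.4481, 0.2884], [0.585, 0.2711]]
[[0.4017, 0.2182, 0.0525], [0.4206, 0.3666, 0.0525]] [[0.5553, 0.1983, 0.0558], [0.574, 0.3471, 0.0558]]
0.14958225866447483 [0.5202749  0.27855729] -7.225621863638767
[[0.4138, 0.2272, 0.053], [0.4302, 0.3542, 0.053]] [0.51706759 0.27913815 0.23284061]
```

Call:
servo_tool(commands=[[0.001,0,-0.015,0,0,0,-1],[0.001,0,-0.03,0,0,0,-1],[0.001,0,-0.045,0,0,0,-1],[0.001,0,-0.053,0,0,0,-1],[0.001,0,-0.058,0,0,0,-1],[0.001,0,-0.06,0,0,0,-1],[0.001,0,-0.061,0,0,0,-1],[0.001,0,-0.062,0,0,0,-1],[0.001,0,-0.062,0,0,0,-1],[0.001,0,-0.062,0,0,0,-1]])

```text
time: 6.88
tcp_pos: [0.5179, 0.2798, 0.1711]
tool_rot: [180.0, 0.0, 172.7]
contact_force: [-1.0, 0.4, -1.3]
gripper_width: 0.0174
gripper_force: 30.0
```

Call:
servo_tool(commands=[[0,0,-0.0005,0,0,0,-1],[0,0,-0.001,0,0,0,-1],[0,0,-0.001,0,0,0,-1]])

```text
time: 7.13
tcp_pos: [0.5178, 0.2798, 0.1697]
tool_rot: [180.0, 0.0, 172.7]
contact_force: [0.5, 0.7, -1.1]
gripper_width: 0.0178
gripper_force: 30.0
```

Call:
servo_tool(commands=[[0,0,-0.0005,0,0,0,-1],[0,0,-0.001,0,0,0,-1],[0,0,-0.001,0,0,0,-1],[0,0,-0.001,0,0,0,-1]])

```text
time: 7.47
tcp_pos: [0.5178, 0.2797, 0.1686]
tool_rot: [-180.0, 0.0, 172.7]
contact_force: [0.0, -0.9, -1.9]
gripper_width: 0.0179
gripper_force: 30.0
```

Call:
servo_tool(commands=[[0,0,-0.0005,0,0,0,-1],[0,0,-0.001,0,0,0,-1],[0,0,-0.001,0,0,0,-1],[0,0,-0.001,0,0,0,-1]])

```text
time: 7.8
tcp_pos: [0.5179, 0.2797, 0.1685]
tool_rot: [180.0, 0.0, 172.7]
contact_force: [-4.8, -2.3, 14.4]
gripper_width: 0.0175
gripper_force: 30.0
```

Contact on the crest. I'll back off half a millimetre, release, and open.

Call:
servo_tool(commands=[[0,0,0.0006,0,0,0,-1],[0,0,0.0006,0,0,0,-0.5],[0,0,0.0006,0,0,0,-0.5],[0,0,0.0006,0,0,0,-0.2],[0,0,0.0006,0,0,0,-0.2],[0,0,0.0006,0,0,0,0],[0,0,0.0006,0,0,0,0],[0,0,0.0006,0,0,0,0]])

```text
time: 8.47
tcp_pos: [0.5178, 0.2798, 0.1682]
tool_rot: [-180.0, 0.0, 172.7]
contact_force: [-0.2, 0.1, -0.2]
gripper_width: 0.0463
gripper_force: 0.0
```

Call:
servo_tool(commands=[[0,0,0.02,0,0,0,0],[0,0,0.045,0,0,0,0],[0,0,0.07,0,0,0,0],[0,0,0.08,0,0,0,0],[0,0,0.08,0,0,0,0],[0,0,0.08,0,0,0,0]])

```text
time: 8.97
tcp_pos: [0.5177, 0.2798, 0.248]
tool_rot: [180.0, 0.0, 172.7]
contact_force: [0.0, 0.8, -0.6]
gripper_width: 0.0469
gripper_force: 0.0
```

```bash
python3 - <<'E'
from m import *
s=sense();print(s['time'],s['gripper_width'],s['tcp_pos'],s['tool_rot'],s['contact_force'])
p=capture('wrist'); bar(p,.064); save(p,'wrist4')
p=capture('scene'); bar(p,.064)
E
```

```text
8.9667 0.04689374305347668 [0.51767187 0.27978156 0.24803127] [1.79982976e+02 1.45897453e-02 1.72716743e+02] [ 0.02878884  0.81875979 -0.63755787]
red 707 [112.5  57.4] [0.3697 0.1526 0.064 ]
red 600 [318.5 332.5] [0.5976 0.2688 0.064 ]
yel 917 [316.4 116.8] [0.4285 0.2889 0.064 ]
yel 538 [ 31.9 164.9] [0.4336 0.072  0.064 ]
red 69 [324.5 139.5] [ 0.2012 -0.3588  0.064 ]
red 193 [343.9 351.4] [0.606  0.2694 0.064 ]
red 770 [273.3 433.7] [0.7963 0.3375 0.064 ]
yel 144 [551.9   8.7] [-1.498 -0.805  0.064]
yel 129 [280.6 175.8] [ 0.4014 -0.2715  0.064 ]
yel 58 [338.9 261.3] [0.471  0.0725 0.064 ]
yel 148 [422.5 316.4] [0.432  0.2886 0.064 ]
yel 1210 [181.5 411.4] [0.8995 0.2194 0.064 ]
```

View pics/wrist4.png

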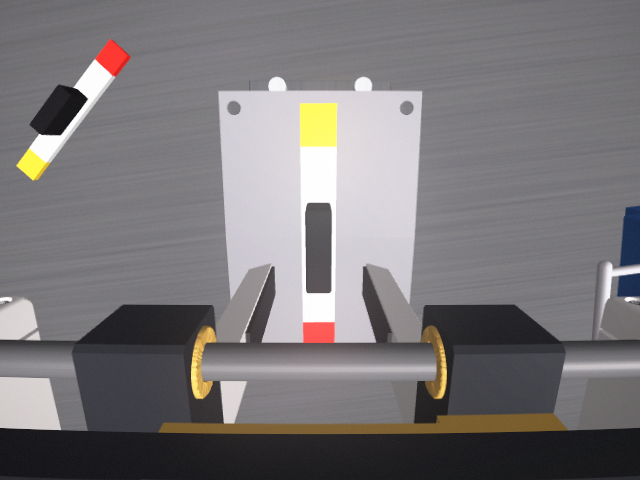

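Call:
servo_tool(commands=[[-0.02,0.0025,0,0,0,0,-1],[-0.04,0.005,0,0,0,0,-1],[-0.06,0.0075,0,0,0,0,-1],[-0.079,0.01,0,0,0,0,-1],[-0.079,0.01,-0.01,0,0,0,-1],[-0.079,0.01,-0.03,0,0,0,-1],[-0.079,0.01,-0.05,0,0,0,-1],[-0.079,0.01,-0.065,0,0,0,-1],[-0.079,0.01,-0.073,0,0,0,-1],[-0.079,0.01,-0.075,0,0,0,-1]])

```text
time: 9.9
tcp_pos: [0.4383, 0.2891, 0.1712]
tool_rot: [-179.9, -0.1, 172.7]
contact_force: [-0.2, -0.5, -0.7]
gripper_width: 0.0006
gripper_force: 0.0
```

```bash
python3 - <<'E'
from m import *
s=sense();print(s['time'],s['gripper_width'],s['tcp_pos'],s['contact_force'])
p=capture('scene'); cv2.imwrite('pics/sc5.png',cv2.resize(p['frame'][260:420,300:480,::-1],None,fx=4,fy=3.7,interpolation=cv2.INTER_CUBIC)[:590])
E
```

```text
9.9 0.0005865977828920856 [0.43831562 0.28908559 0.17118232] [-0.24567709 -0.46930629 -0.74487512]
```

View pics/sc5.png

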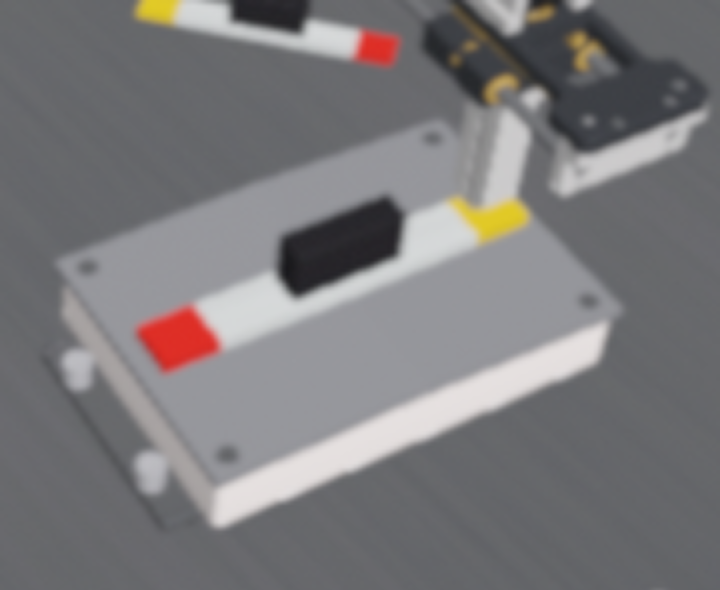

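Closed fingertips stand over the yellow end (470,205 in the crop). Now I'll press down gently.

Call:
servo_tool(commands=[[0,0,-0.0015,0,0,0,-1],[0,0,-0.003,0,0,0,-1],[0,0,-0.0045,0,0,0,-1],[0,0,-0.006,0,0,0,-1],[0,0,-0.0075,0,0,0,-1],[0,0,-0.009,0,0,0,-1],[0,0,-0.0105,0,0,0,-1],[0,0,-0.011,0,0,0,-1],[0,0,-0.0115,0,0,0,-1],[0,0,-0.0115,0,0,0,-1]])

```text
time: 10.78
tcp_pos: [0.4387, 0.2897, 0.1616]
tool_rot: [-180.0, -0.0, 172.7]
contact_force: [-0.4, 0.2, -0.3]
gripper_width: 0.0001
gripper_force: 0.0
```

Call:
servo_tool(commands=[[0,0,-0.0007,0,0,0,-1],[0,0,-0.0014,0,0,0,-1],[0,0,-0.0021,0,0,0,-1],[0,0,-0.0028,0,0,0,-1],[0,0,-0.0028,0,0,0,-1]])

```text
time: 11.2
tcp_pos: [0.4388, 0.2897, 0.1591]
tool_rot: [-180.0, 0.0, 172.7]
contact_force: [-1.6, -0.9, 5.4]
gripper_width: 0.0004
gripper_force: 2.6
```

Contact. I'll press about 0.8 mm further and hold for about 0.5 s.

Call:
servo_tool(commands=[[0,0,-0.0004,0,0,0,-1],[0,0,-0.0008,0,0,0,-1],[0,0,-0.0008,0,0,0,-1],[0,0,-0.0008,0,0,0,-1],[0,0,-0.0008,0,0,0,-1],[0,0,-0.0008,0,0,0,-1],[0,0,-0.0008,0,0,0,-1]])

```text
time: 11.78
tcp_pos: [0.4389, 0.2898, 0.1589]
tool_rot: [180.0, 0.0, 172.7]
contact_force: [-5.2, -3.0, 18.7]
gripper_width: 0.0006
gripper_force: 9.4
```

Call:
servo_tool(commands=[[0,0,0.005,0,0,0,-1],[0,0,0.03,0,0,0,-1],[0,0,0.06,0,0,0,-1],[0,0,0.08,0,0,0,-1],[0.03,-0.004,0.085,0,0,0,-1],[0.065,-0.008,0.085,0,0,0,-1],[0.1,-0.0125,0.085,0,0,0,-1],[0.135,-0.017,0.085,0,0,0,-1],[0.159,-0.02,0.085,0,0,0,-1],[0.159,-0.02,0.085,0,0,0,-1]])

```text
time: 12.62
tcp_pos: [0.6016, 0.2676, 0.2427]
tool_rot: [-179.9, 0.1, 172.5]
contact_force: [1.0, -0.3, -0.5]
gripper_width: 0.0004
gripper_force: 0.0
```

```bash
python3 - <<'E'
from m import *
s=sense();print(s['time'],s['gripper_width'],s['tcp_pos'],s['contact_force'])
p=capture('scene'); bar(p,.064)
p=capture('wrist'); bar(p,.062); save(p,'wrist6')
E
```

```text
12.6167 0.00039969501537273026 [0.60155196 0.26760043 0.24267484] [ 1.03525107 -0.31106541 -0.50791103]
red 62 [393.9 272.8] [0.3979 0.1653 0.064 ]
red 193 [344.1 350.4] [0.6045 0.2678 0.064 ]
red 767 [273.3 433.6] [0.7963 0.3374 0.064 ]
yel 144 [551.9   8.7] [-1.498 -0.805  0.064]
yel 129 [280.6 175.8] [ 0.4014 -0.2715  0.064 ]
yel 140 [422.2 317.6] [0.4344 0.2905 0.064 ]
yel 1211 [181.4 411.4] [0.8996 0.2194 0.064 ]
red 775 [319.5 251.4] [0.6089 0.267  0.062 ]
yel 730 [319.   9.] [0.4422 0.2883 0.062 ]
yel 656 [13.4 68.8] [0.4482 0.0699 0.062 ]
```

View pics/wrist6.png

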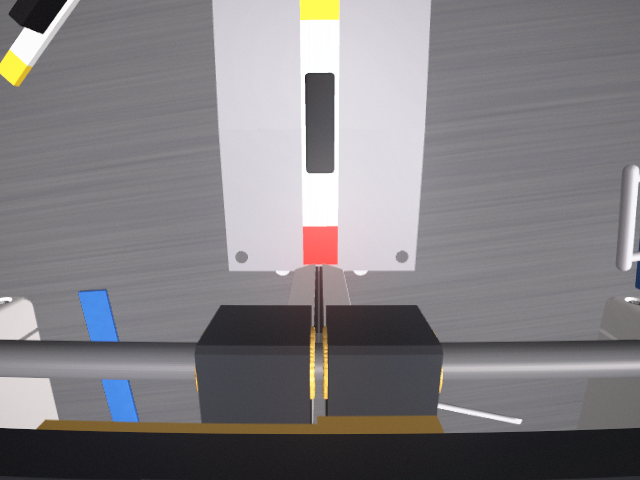

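```bash
python3 - <<'E'
from m import *
p=capture('wrist')
print(sense()['tcp_pos'])
e=ray(p,[(229.5,270.5),(415.5,270.5)],.0525);print('far',e.round(4).tolist(),e.mean(0).round(4))
print('bar end',ray(p,[(320.5,264)],.0672).round(4), 'white/red',ray(p,[(320.5,226.5)],.0665).round(4),'yel/white',ray(p,[(320,20)],.0615).round(4))
print('sides at crest',ray(p,[(220.5,128),(425,128)],.056).round(4).tolist(), 'bar mid',ray(p,[(301.5,200),(338.5,200)],.065).mean(0).round(4))
w=dict(p); w['position']=[0.51767187-.0681,0.27978156+.0084,0.24803127+.0826]
q=p['orientation']
w['orientation']=q
e=ray(w,[(219.5,92),(421.5,92)],.0525);print('near(approx pose)',e.mean(0).round(4),'bar end',ray(w,[(318.5,103)],.0655).round(4))
print(q,np.array(p['position'])-sense()['tcp_pos'])
E
```

```text
[0.5972526  0.26980693 0.24270679]
far [[0.6169, 0.1931, 0.0525], [0.6361, 0.3426, 0.0525]] [0.6265 0.2678 0.0525]
bar end [[0.6158 0.2675 0.0672]] white/red [[0.587  0.2712 0.0665]] yel/white [[0.4472 0.2888 0.0615]]
sides at crest [[0.507, 0.208, 0.056], [0.5261, 0.3558, 0.056]] bar mid [0.5675 0.2734 0.065 ]
near(approx pose) [0.4101 0.2942 0.0525] bar end [[0.4193 0.2916 0.0655]]
[1.66147339e+02 1.36996942e-01 8.26336557e+01] [-0.06729449  0.00779557  0.08238114]
```

Call:
servo_tool(commands=[[0,0,-0.02,0,0,0,-1],[0,0,-0.045,0,0,0,-1],[0,0,-0.065,0,0,0,-1],[0,0,-0.073,0,0,0,-1],[0,0,-0.074,0,0,0,-1],[0,0,-0.075,0,0,0,-1],[0,0,-0.076,0,0,0,-1],[0,0,-0.077,0,0,0,-1],[0,0,-0.078,0,0,0,-1],[0,0,-0.079,0,0,0,-1]])

```text
time: 13.6
tcp_pos: [0.5979, 0.2699, 0.1647]
tool_rot: [180.0, 0.0, 172.7]
contact_force: [0.5, -0.8, 0.3]
gripper_width: 0.0005
gripper_force: 0.0
```

Call:
servo_tool(commands=[[0,0,-0.0007,0,0,0,-1],[0,0,-0.0014,0,0,0,-1],[0,0,-0.0021,0,0,0,-1],[0,0,-0.0028,0,0,0,-1],[0,0,-0.0028,0,0,0,-1]])

```text
time: 14.02
tcp_pos: [0.5977, 0.2697, 0.1611]
tool_rot: [-180.0, -0.0, 172.7]
contact_force: [0.2, 0.4, -0.0]
gripper_width: 0.0004
gripper_force: 0.2
```

Call:
servo_tool(commands=[[0,0,-0.0007,0,0,0,-1],[0,0,-0.0014,0,0,0,-1],[0,0,-0.0021,0,0,0,-1],[0,0,-0.0021,0,0,0,-1]])

```text
time: 14.35
tcp_pos: [0.5978, 0.2698, 0.1592]
tool_rot: [-180.0, 0.0, 172.7]
contact_force: [-0.2, 0.9, 0.6]
gripper_width: 0.0007
gripper_force: 0.5
```

Call:
servo_tool(commands=[[0,0,-0.0005,0,0,0,-1],[0,0,-0.001,0,0,0,-1],[0,0,-0.0012,0,0,0,-1],[0,0,-0.0012,0,0,0,-1]])

```text
time: 14.68
tcp_pos: [0.5979, 0.2697, 0.159]
tool_rot: [180.0, 0.0, 172.7]
contact_force: [-5.1, -2.1, 15.0]
gripper_width: 0.0005
gripper_force: 7.1
```

Call:
servo_tool(commands=[[0,0,-0.0002,0,0,0,-1],[0,0,-0.0002,0,0,0,-1],[0,0,-0.0002,0,0,0,-1],[0,0,-0.0002,0,0,0,-1],[0,0,0.004,0,0,0,-1],[0,0,0.03,0,0,0,-1],[0,0,0.06,0,0,0,-1],[0,0,0.09,0,0,0,-1],[0,0,0.11,0,0,0,-1],[0,0,0.11,0,0,0,-1]])

```text
time: 15.52
tcp_pos: [0.5991, 0.2702, 0.2727]
tool_rot: [179.8, 0.3, 172.7]
contact_force: [0.6, 0.1, 1.0]
gripper_width: 0.0005
gripper_force: 0.0
```

Call:
servo_tool(commands=[[-0.035,0,0.005,0,0,0,-1],[-0.07,0,0.01,0,0,0,-1],[-0.1,0,0.01,0,0,0,-1],[-0.12,0,0.01,0,0,0,-1],[-0.12,0,0.01,0,0,0,-1],[-0.12,0,0.01,0,0,0,-1]])

```text
time: 16.02
tcp_pos: [0.4772, 0.27, 0.2781]
tool_rot: [180.0, 0.0, 172.8]
contact_force: [0.5, -0.7, -0.2]
gripper_width: 0.0003
gripper_force: 0.0
```

```bash
python3 - <<'E'
from m import *
s=sense();print(s['time'],s['tcp_pos'],s['contact_force'])
p=capture('scene'); bar(p,.064)
p=capture('wrist'); bar(p,.064); save(p,'wrist7')
E
```

```text
16.0167 [0.47716643 0.26999143 0.2781083 ] [ 0.49906463 -0.66865714 -0.2090119 ]
red 70 [324.5 139.5] [ 0.2011 -0.359   0.064 ]
red 51 [393.4 272.9] [0.3989 0.165  0.064 ]
red 194 [344.1 350.8] [0.605  0.2685 0.064 ]
red 771 [273.4 433.7] [0.7963 0.3376 0.064 ]
yel 145 [551.9   8.7] [-1.4974 -0.8047  0.064 ]
yel 129 [280.6 175.8] [ 0.4014 -0.2715  0.064 ]
yel 58 [338.9 261.3] [0.471  0.0725 0.064 ]
yel 141 [422.3 317.1] [0.4334 0.2897 0.064 ]
yel 1211 [181.5 411.4] [0.8995 0.2193 0.064 ]
red 535 [149.9 107. ] [0.3615 0.1484 0.064 ]
yel 411 [ 74.9 200.9] [0.4267 0.0661 0.064 ]
```

View pics/wrist7.png

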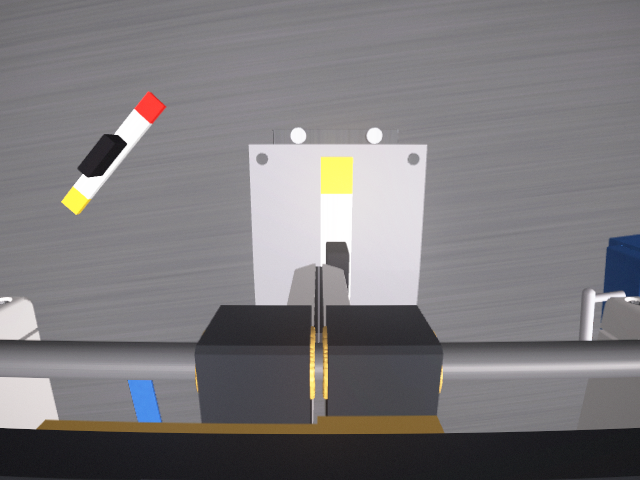

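```bash
python3 -c "
from station import *
print(sign_off())"
```

```text
the job is handed in; nothing more can be done
None
```

The job is handed in at about 16 s: the middle-sized straightedge lies along the middle of the cover, about 1–2 mm off centre. I pressed its yellow end and then its red end for about half a second each, at 15–19 N, and the camera showed it rocking, so the cover is bowed; I kept clear of the open meter.

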